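Reload the leaf drill jig with spindles

TASK

Unload and reload the drill jig on this repair bench: swing its counterweighted leaf up and over until it stays open by itself, and lay the finished spindles that are in it in the steel tray on the right. Then lower every blank spindle from the bench on the left into a V of its own, fully seated, with its square head on the handle side (towards the robot) and no more than about a centimetre off the V-plate, and bring the leaf back down onto them. Leave everything else on the bench where it is.

Things in the scene. Friction and masses are not known exactly. Their poses are not given: they have to be found in the camera images.
- blank1: Blank steel spindle, 0.29 kg: round body 20 mm in diameter and 96 mm long, at one end a square head 20 x 20 mm and 16 mm long, at the other a thin round journal 12 mm in diameter and 18 mm long (130 mm overall). Origin on the axis, 46 mm from the inner face of the head (62 mm from its outer end); own x runs along the axis from head to journal. Lies flat on the bench to the left of the jig at the start, axis 10 mm above the bench; None if absent.
- blank2: Blank steel spindle, 0.29 kg: round body 20 mm in diameter and 96 mm long, at one end a square head 20 x 20 mm and 16 mm long, at the other a thin round journal 12 mm in diameter and 18 mm long (130 mm overall). Origin on the axis, 46 mm from the inner face of the head (62 mm from its outer end); own x runs along the axis from head to journal. Lies flat on the bench to the left of the jig at the start, axis 10 mm above the bench; None if absent.
- blank3: Blank steel spindle, 0.29 kg: round body 20 mm in diameter and 96 mm long, at one end a square head 20 x 20 mm and 16 mm long, at the other a thin round journal 12 mm in diameter and 18 mm long (130 mm overall). Origin on the axis, 46 mm from the inner face of the head (62 mm from its outer end); own x runs along the axis from head to journal. Lies flat on the bench to the left of the jig at the start, axis 10 mm above the bench; None if absent.
- blank4: Blank steel spindle, 0.29 kg: round body 20 mm in diameter and 96 mm long, at one end a square head 20 x 20 mm and 16 mm long, at the other a thin round journal 12 mm in diameter and 18 mm long (130 mm overall). Origin on the axis, 46 mm from the inner face of the head (62 mm from its outer end); own x runs along the axis from head to journal. Lies flat on the bench to the left of the jig at the start, axis 10 mm above the bench; None if absent.
- done1: Finished steel spindle, 0.29 kg: round body 20 mm in diameter and 96 mm long, at one end a square head 20 x 20 mm and 16 mm long, at the other a thin round journal 12 mm in diameter and 18 mm long (130 mm overall). Origin on the axis, 46 mm from the inner face of the head (62 mm from its outer end); own x runs along the axis from head to journal. Has a 6 mm cross hole drilled at the origin. Lies seated in one of the jig's Vs under the closed leaf at the start; None if absent.
- done2: Finished steel spindle, 0.29 kg: round body 20 mm in diameter and 96 mm long, at one end a square head 20 x 20 mm and 16 mm long, at the other a thin round journal 12 mm in diameter and 18 mm long (130 mm overall). Origin on the axis, 46 mm from the inner face of the head (62 mm from its outer end); own x runs along the axis from head to journal. Has a 6 mm cross hole drilled at the origin. Lies seated in one of the jig's Vs under the closed leaf at the start; None if absent.
- done3: Finished steel spindle, 0.29 kg: round body 20 mm in diameter and 96 mm long, at one end a square head 20 x 20 mm and 16 mm long, at the other a thin round journal 12 mm in diameter and 18 mm long (130 mm overall). Origin on the axis, 46 mm from the inner face of the head (62 mm from its outer end); own x runs along the axis from head to journal. Has a 6 mm cross hole drilled at the origin. Lies seated in one of the jig's Vs under the closed leaf at the start; None if absent.
- jig: Leaf drill jig, fixed: green base 200 x 236 x 12 mm with two upright steel V-plates, 16 mm thick, at own x = -41 to -25 and +25 to +41 mm, tops 54 mm above the bench; nothing between them stands above 21 mm. A spindle lies along x across both plates. Origin: on the bench midway between the plates, under the middle V; own +x points from the handle side (towards the robot) to the hinge side
- v_left (a point): The left V as the robot sees it (jig y = +66 mm): 90-degree notch in both plates, 36 mm wide at the top. The point lies midway between the plates where the axis of a seated spindle passes, 50 mm above the bench; x along the V as the jig's
- v_middle (a point): The middle V as the robot sees it (jig y = +0 mm): 90-degree notch in both plates, 36 mm wide at the top. The point lies midway between the plates where the axis of a seated spindle passes, 50 mm above the bench; x along the V as the jig's
- v_right (a point): The right V as the robot sees it (jig y = -66 mm): 90-degree notch in both plates, 36 mm wide at the top. The point lies midway between the plates where the axis of a seated spindle passes, 50 mm above the bench; x along the V as the jig's
- leaf (a joint): Hinge angle of the leaf, rad: 0 when its cross bar lies on seated spindles (stops at -0.06 with none), growing as the handle swings up and over, away from the robot, to a stop at 1.75. Counterweights behind the hinge balance it at about 1.1: below that it falls shut, beyond it falls open and stays. A damper slows it. About 3 N at the handle lifts it
- leaf_handle (a point): Middle of the leaf's handle, a round steel bar 14 mm thick, 252 mm long, along the jig's y at the leaf's free end: 181 mm from the hinge axis; leaf shut, 95 mm above the bench and 180 mm in front of the hinge. The leaf's cross bar, 24 mm wide, runs parallel 90 mm behind it. The handle's middle 200 mm is free to be pinched from above
- leaf_hinge (a point): Middle of the leaf's hinge axis, which is level and runs along the jig's y: 90 mm behind the jig's origin (+x), 80 mm above the bench; fixed
- tray: Open sheet-steel tray for finished parts, fixed on the bench to the right of the jig: 190 (x) x 190 (y) x 30 mm high, 3 mm walls and floor. Origin: centre of its underside
- screwdriver: Screwdriver, green handle, 200 mm long; not part of the job. Origin: centre of its underside
- pulley: Brass grooved pulley, 48 mm in diameter, 32 mm high; not part of the job. Origin: centre of its underside
- shutter: Flat three-bladed aluminium shutter, about 120 mm across; not part of the job. Origin: centre of its underside
- screw_tin: Round open aluminium tin, 70 mm across, 30 mm high; not part of the job. Origin: centre of its underside
- brush: Brush with wooden handle, 200 mm long; not part of the job. Origin: centre of its underside
- bush: Brass bush, 32 mm in diameter, 18 mm high; not part of the job. Origin: centre of its underside
- claw_cam: Dark steel cam, about 60 mm long, 24 mm high; not part of the job. Origin: centre of its underside
There are look-alikes about, which are no part of the job. What is shaped like the done3 but blue or orange is not meant.

How it is judged:
By the outcome, as a careful person would: the job done as asked, in the order asked, and still so for the second after the job is handed in, with the robot touching nothing.
Of done1, done2, done3 only 2 to 3 are there at a start; the rules pass over those that are not, and their reading is None.
Of blank1, blank2, blank3, blank4 only 2 to 3 are there at a start; the rules pass over those that are not, and their reading is None.
At some moment in a run one of blank1, blank2, blank3, blank4 may be knocked a few centimetres aside while the robot is not near it.
Once in a run the grip may slacken for a moment while it holds something.
It also fails if it takes over 210 s, if anything falls off the work surface, if the arm or the gripper's body presses on something with over 40 N, if the wrist force passes 120 N, or if a joint passes its speed limit or range.

ROBOT

A 6-joint arm with a two-finger parallel gripper is mounted at the origin on the work surface. World frame = base frame: x ahead of the robot, y to its left, z up, the work surface at z = 0. Lengths are in m, angles in degrees, forces in N, time in s.
With the tool pointing down it reaches from about 0.275 to 0.975 m from the base axis. Payload 8.4 kg.
Tool frame: the origin (TCP) lies at the very end of the fingers, on their centre line; the grasp point (between the pads) lies 19 mm behind it; z points along the fingers, y is the line along which they close (so a half turn about z gives the same grasp; the last joint's range is limited). The gripper opens to 92 mm and grips with 3 to 60 N. Pads are 20 mm wide; open, the fingers measure 128 mm over their backs; the gripper's body (75 mm by 189 mm) begins 69 mm behind the grasp point.
Start: joints at [-70.611, 20.225, 93.587, -0, 66.188, -0.138], TCP at [0.209, -0.589, 0.175] pointing down, gripper open.
Joint ranges: [-150.9, 150.9], [-52.94, 120.26], [3.33, 152.33], [-74.26, 254.26], [0, 154.13], [-172.89, 172.89]. Speed limits (degrees/s): [127.2, 127.2, 159.86, 180, 180, 180].

INTERFACE

Orientations are given as [roll, pitch, yaw] about the fixed x, y, z axes, in that order (R = Rz(yaw) Ry(pitch) Rx(roll)).
In Python, from station import ctrl gives the robot as it stands.
- The arm moves only by the shell command python3 -m creep 'ROWS' [FORCE]. ROWS is JSON, a list that holds one entry, the list of rows, each a list of 5 numbers: the opening, from 0 (shut) to 1 (fully open), then the shift along the tool's x, y, z in m, then the turn about the tool's z in rad. In form: [[[claw, dx, dy, dz, twist], ...]]. A call has 1 to 20 rows; each row is the pose to reach, as a shift and turn from the pose commanded when the call began, along the tool's axes at that moment; what a row does not reach only later rows make up. A row lasts 1/12 s, in which the tool goes at most 41.7 mm and 7.16 degrees, less where a joint would pass 70% of its speed; a pose out of reach is approached as far as the arm can. A call with a gripper value outside its range is refused whole. The fingers move at their own pace and stop on an object; FORCE is the grip in N (left out, the last holds). Time passes only in rows, so rows that repeat a pose let the fingers close. It gives the time, the measured TCP pose, the force, the opening and the grip force at its end, in the units of the state.
- ctrl.get_obs(): the state, without advancing time (a new reading comes with each control period).
- ctrl.read_camera(name): name is "scene" or "top" or "wrist"; returns a dict with "image" (480x640x3 uint8, red, green, blue), "range_z" (480x640 float32, m along the optical axis (not along the pixel's ray), 0 where there is no reading), "mtx" (3x3 intrinsics, pixels), "R" (3x3) and "t" (3): a world point X has camera coordinates R X + t. Camera axes: x right, y down, z forward; pixel columns grow to the right and rows downward; lengths in m; the calibration is good to about 2 mm. A picture is of the moment at which its call begins.
- ctrl.finish_job(): hands the job in; it is judged then, once.
The state is a dict: "time": time; "q": joint angles; "qvel": joint speeds; "tau": joint torques, N m; "ee_pos": TCP position; "tcp_rot": TCP orientation; "force": force on the tool from outside, world axes, zero at the start; "ft_torque": the same for the moment, N m; "width": finger opening in m; "finger_force": force on a finger pad.
Only numpy, scipy, OpenCV 4.12 (cv2) and the standard library are available. Lean on these libraries where they do the work, as an engineer would, in place of code of your own. Each camera call takes 0.05 s, during which the arm holds its last target. There are 200 camera calls.

## Working session

There is one attempt and no reset: what is moved stays moved. The work goes in short steps, Python scripts to look and compute and a shell command to move; the robot and the scene stay as the last step left them, time stands still between calls to the robot, and variables do not carry over. Pictures are saved under pics/ and viewed, at most 14 in all, crops included, and the job is handed in when it is done.

```bash
ls; mkdir -p pics; cat > h.py <<'E'
import numpy as np, cv2
from station import ctrl
def shot(n,f,crop=None,s=1):
    c=ctrl.read_camera(n); np.savez(''+n+'.npz',**c)
    im=c['image'][:,:,::-1]
    if crop: u0,v0,u1,v1=crop; im=im[v0:v1,u0:u1]
    im=cv2.resize(im,None,fx=s,fy=s,interpolation=cv2.INTER_CUBIC)
    cv2.imwrite('pics/'+f,im)
def P(c,u,v,z=None):
    d=np.linalg.inv(c['mtx'])@[u,v,1]; R=c['R'];t=c['t'].ravel()
    if z is None:
        r=c['range_z'][int(v)-1:int(v)+2,int(u)-1:int(u)+2]; k=np.median(r)
    else:
        w=R.T@d; o=-R.T@t; k=(z-o[2])/w[2]
    return R.T@(d*k-t)
def L(n): return dict(np.load(''+n+'.npz'))
E
python3 - <<'E'
from h import *
shot('top','top0.png',None,1.25); shot('scene','scene0.png',None,1.25)
for n in('top','scene'):
    c=L(n); print(n,c['mtx'].round(1).tolist(),(-c['R'].T@c['t'].ravel()).round(3))
o=ctrl.get_obs(); print(o)
E
```

```text
pics
top [[456.9, 0.0, 321.0], [0.0, 456.9, 235.8], [0.0, 0.0, 1.0]] [0.345 0.07  1.103]
scene [[573.3, 0.0, 323.3], [0.0, 573.3, 235.6], [0.0, 0.0, 1.0]] [ 1.034 -0.679  0.972]
{'time': 0.1, 'q': array([-7.06082078e+01,  2.02599317e+01,  9.36236294e+01,  2.99991242e-04,
        6.61876942e+01, -1.37358564e-01]), 'qvel': array([-0.148689  , -0.16137688, -0.08468482, -0.01973307,  0.01415035,
       -0.02388194]), 'tau': array([-1.16897263e-03, -5.94904447e+01, -3.34927368e+01,  6.98128715e-02,
        1.83067017e-02, -2.17094822e-05]), 'ee_pos': array([ 0.20877147, -0.58858644,  0.17483224]), 'tcp_rot': array([-1.79928746e+02, -4.45126601e-04,  1.95290292e+01]), 'force': array([-0.79329527,  0.01954307, -0.82162497]), 'ft_torque': array([-0.00366691,  0.03198262,  0.01302063]), 'finger_force': 0.0, 'width': 0.09180178079991974}
```

View pics/top0.png

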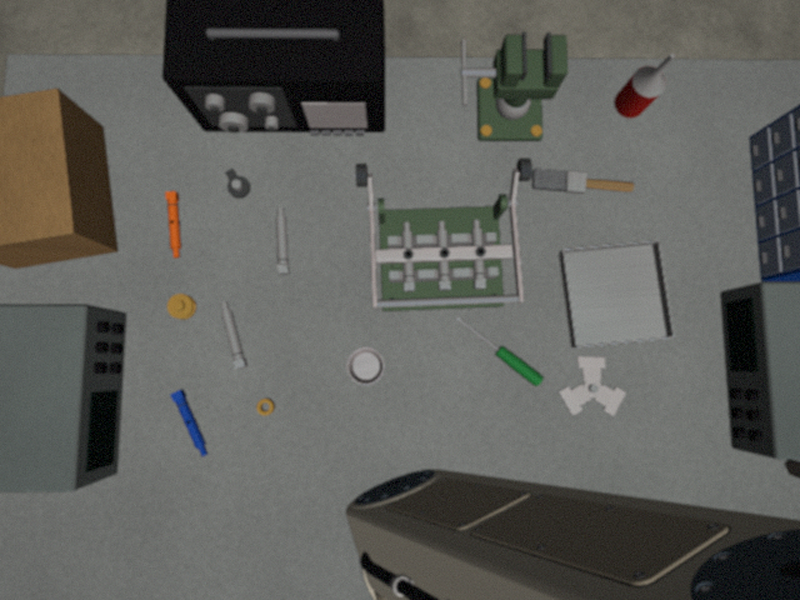

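View pics/scene0.png

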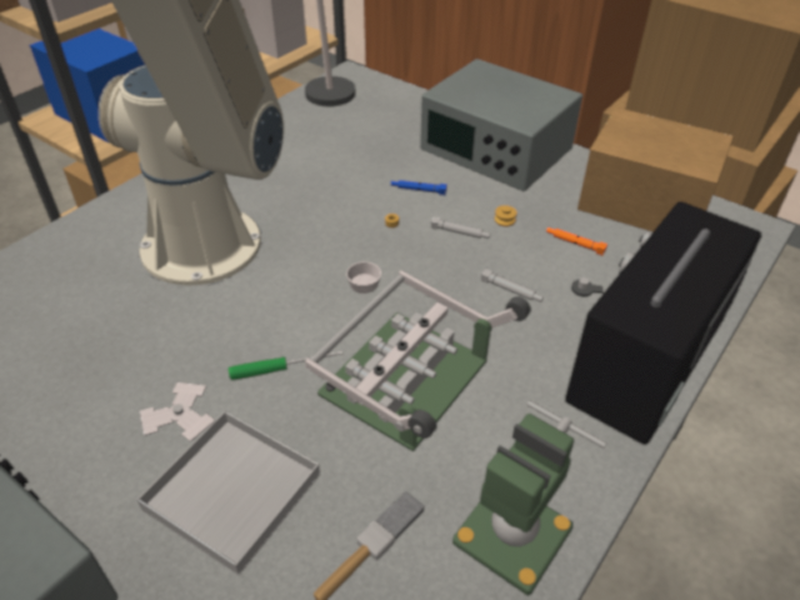

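The top view (1.25x) shows two grey blanks, at (282,240) with head at (282,268) and at (233,335) with head at (238,362). The look-alikes are orange at (174,222) and blue at (189,422). Three done spindles sit in the jig, heads at (408,282), (445,284) and (481,282). The handle bar runs (375,303)–(521,299) and the tray is centred at about (616,294). I choose the grey ones and will check them in a close crop.

```bash
python3 - <<'E'
from h import *
c=L('top')
im=c['image'][:,:,::-1]
a=cv2.resize(im[140:310,110:240],None,fx=3.2,fy=3.2,interpolation=2); b=cv2.resize(im[120:265,275:435],None,fx=2.4,fy=2.4,interpolation=2)
H=max(a.shape[0],b.shape[0]); o=np.zeros((H,a.shape[1]+b.shape[1],3),np.uint8); o[:a.shape[0],:a.shape[1]]=a;o[:b.shape[0],a.shape[1]:]=b
print(o.shape,a.shape); cv2.imwrite('pics/crop1.png',o[:600])
def p(n,u,v,z): print(n,P(c,u/1.25,v/1.25,z).round(4),P(c,u/1.25,v/1.25).round(4))
p('hl',375,303,.1);p('hr',521,299,.1)
for q in[(282,270),(282,208),(239,365),(225,303)]: p('b',*q,.015)
for q in[(560,250),(657,243),(671,334),(575,346)]: p('t',*q,.03)
for q in[(616,294)]:p('tc',*q,.003)
for q in [(408,282),(445,284),(481,282)]:p('d',*q,.06)
for q in [(408,228),(445,226),(478,226)]:p('dj',*q,.05)
p('cwL',362,170,.08);p('cwR',525,165,.08)
E
```

```text
(544, 800, 3) (544, 416, 3)
hl [0.455  0.0954 0.1   ] [0.4546 0.0953 0.1042]
hr [ 0.4621 -0.1638  0.1   ] [ 0.4616 -0.1628  0.1045]
b [0.5282 0.2765 0.015 ] [0.5276 0.2757 0.0189]
b [0.6507 0.2793 0.015 ] [0.654  0.2816 0.003 ]
b [0.3471 0.3529 0.015 ] [0.3471 0.3519 0.0187]
b [0.4644 0.3832 0.015 ] [0.4648 0.3842 0.0113]
t [ 0.5651 -0.2582  0.03  ] [ 0.5674 -0.2616  0.0187]
t [ 0.5792 -0.4474  0.03  ] [ 0.5798 -0.4488  0.0271]
t [ 0.4034 -0.4639  0.03  ] [ 0.4037 -0.4673  0.0232]
t [ 0.381  -0.2798  0.03  ] [ 0.3812 -0.2816  0.0244]
tc [ 0.4832 -0.3734  0.003 ] [ 0.4833 -0.3736  0.0025]
d [0.4984 0.0356 0.06  ] [0.4988 0.0355 0.0576]
d [ 0.4947 -0.0328  0.06  ] [ 0.4947 -0.0328  0.0599]
d [ 0.4985 -0.0996  0.06  ] [ 0.4987 -0.0999  0.0586]
dj [0.6028 0.0349 0.05  ] [0.6018 0.035  0.0543]
dj [ 0.6069 -0.0351  0.05  ] [ 0.6161 -0.0388  0.0126]
dj [ 0.607  -0.0977  0.05  ] [ 0.6062 -0.0972  0.0532]
cwL [0.7052 0.1207 0.08  ] [0.6808 0.1173 0.1494]
cwR [ 0.7163 -0.1831  0.08  ] [ 0.6909 -0.1658  0.1501]
```

View pics/crop1.png

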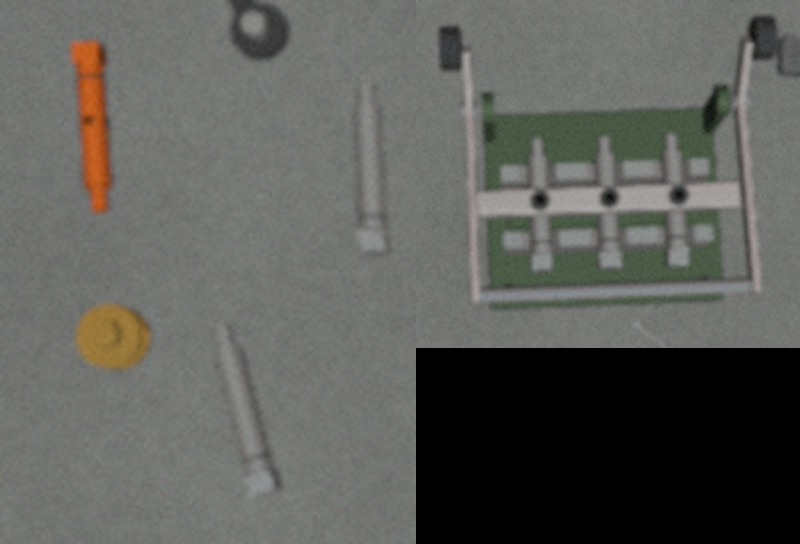

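The crop confirms two grey blanks, one square head each at the lower end. The black-hole orange and the blue pieces are the look-alikes. The jig holds three finished spindles with the handle at the bottom. I'm setting out above the handle.

```bash
cat >> h.py <<'E'
def to(x,y,z,yaw=None):
    "shift in tool axes from the present pose"
    o=ctrl.get_obs(); from scipy.spatial.transform import Rotation as S
    M=S.from_euler('xyz',o['tcp_rot'],degrees=True).as_matrix()
    d=M.T@(np.array([x,y,z])-o['ee_pos']); a=o['tcp_rot'][2]
    print('shift',d.round(4),'twist',None if yaw is None else round(-np.radians((yaw-a+180)%360-180),4))
def topz():
    c=L('top'); v,u=np.mgrid[0:480,0:640]; r=c['range_z']
    d=np.linalg.inv(c['mtx'])@np.stack([u,v,1+0*u]).reshape(3,-1)
    return (c['R'].T@(d*r.ravel()-c['t'].reshape(3,1))).reshape(3,480,640)
E
python3 -c "
from h import *
W=topz()
for n,a in (('box',(slice(0,104),slice(130,308))),('vise',(slice(20,115),slice(365,455)))):
    X=W[(slice(None),)+a].reshape(3,-1); X=X[:,X[2]>.05]; print(n,X.min(1).round(3),X.max(1).round(3))
    X=X[:,X[2]>.15]; print(n,X.min(1).round(3),X.max(1).round(3)) if X.size else 0
"
python3 -m creep '[[[1,0.42,-0.44,0,-1.257],[1,0.42,-0.44,0,-1.257],[1,0.42,-0.44,0,-1.257],[1,0.42,-0.44,0,-1.257],[1,0.42,-0.44,0,-1.257],[1,0.42,-0.44,0,-1.257],[1,0.42,-0.44,0,-1.257],[1,0.42,-0.44,0,-1.257],[1,0.42,-0.44,0,-1.257],[1,0.42,-0.44,0,-1.257],[1,0.42,-0.44,0,-1.257],[1,0.42,-0.44,0,-1.257],[1,0.42,-0.44,0,-1.257],[1,0.42,-0.44,0,-1.257],[1,0.42,-0.44,0,-1.257],[1,0.42,-0.44,0,-1.257],[1,0.42,-0.44,0,-1.257],[1,0.42,-0.44,0,-1.257],[1,0.42,-0.44,0,-1.257],[1,0.42,-0.44,0,-1.257]]]' 12
python3 - <<'E'
from h import *
shot('wrist','w1.png')
c=L('wrist'); print(c['mtx'].round(1).tolist(),c['R'].round(2).tolist(),(-c['R'].T@c['t'].ravel()).round(3))
to(.458,-.034,.077,91.5)
E
```

```text
box [0.345 0.07  0.05 ] [0.948 0.439 1.103]
box [0.345 0.07  0.15 ] [0.948 0.439 1.103]
vise [ 0.345 -0.225  0.05 ] [0.917 0.07  1.103]
vise [ 0.345 -0.225  0.15 ] [0.917 0.07  1.103]
time: 1.77
ee_pos: [0.4572, -0.035, 0.1754]
tcp_rot: [-180.0, 0.0, 91.5]
force: [0.2, -0.2, 0.8]
width: 0.0918
finger_force: 0.0
[[358.1, 0.0, 320.8], [0.0, 358.1, 242.7], [0.0, 0.0, 1.0]] [[1.0, 0.03, -0.0], [0.03, -0.97, 0.26], [0.01, -0.26, -0.97]] [0.455 0.038 0.384]
shift [0.0009 0.0007 0.0985] twist -0.0008
```

View pics/w1.png

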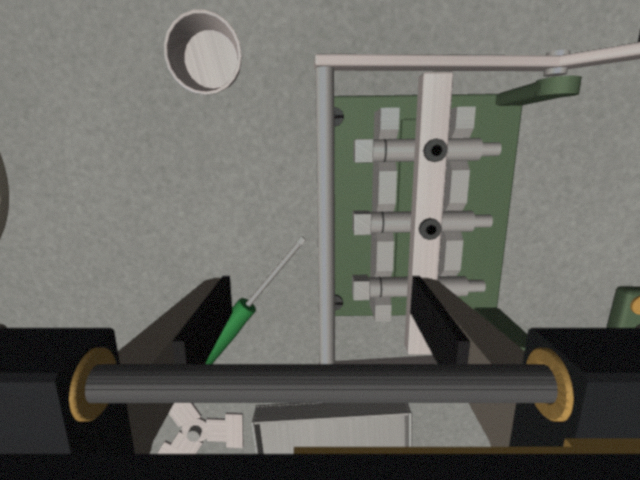

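The wrist view shows the handle at column ~327, centred between the fingers, with the three finished spindles (heads at (363,150), (361,222) and (361,288)) under the cross bar. I descend with narrowed fingers and pinch.

```bash
python3 -c "
from h import *
W=topz(); r=L('top')['range_z']
for n,a in (('box',(slice(0,110),slice(130,308))),('vise',(slice(20,115),slice(365,455)))):
    X=W[(slice(None),)+a].reshape(3,-1)[:,(r[a]>0).ravel()]; X=X[:,X[2]>.05]; print(n,X.min(1).round(3),X.max(1).round(3))
c=L('wrist')
for q in((327,120),(327,200),(326,300)): print(P(c,*q,.1).round(4))
"
python3 -m creep '[[[0.5,0,0,0.02,0],[0.5,0,0,0.04,0],[0.5,0,0,0.06,0],[0.5,0,0,0.08,0],[0.5,0,0,0.098,0],[0.5,0,0,0.098,0],[0.5,0,0,0.098,0],[0,0,0,0.098,0],[0,0,0,0.098,0],[0,0,0,0.098,0],[0,0,0,0.098,0],[0,0,0,0.098,0],[0,0,0,0.098,0],[0,0,0,0.098,0]]]' 12
python3 - <<'E'
import numpy as np
for t in np.arange(0,1.71,.1):
    a=t+.083; print(round(t,2), 'dy',round(.181*(np.cos(.083)-np.cos(a)),3),'dz',round(-.181*(np.sin(a)-np.sin(.083)),3))
E
```

```text
box [0.776 0.08  0.05 ] [0.948 0.439 0.248]
vise [ 0.798 -0.225  0.05 ] [ 0.917 -0.055  0.225]
[0.459 0.058 0.1  ]
[ 0.4609 -0.0024  0.1   ]
[ 0.4627 -0.0884  0.1   ]
time: 2.98
ee_pos: [0.4578, -0.034, 0.0777]
tcp_rot: [180.0, 0.0, 91.6]
force: [0.2, -0.2, -0.4]
width: 0.0018
finger_force: 0.0
0.0 dy 0.0 dz -0.0
0.1 dy 0.002 dz -0.018
0.2 dy 0.007 dz -0.036
0.3 dy 0.012 dz -0.053
0.4 dy 0.02 dz -0.069
0.5 dy 0.029 dz -0.085
0.6 dy 0.04 dz -0.099
0.7 dy 0.052 dz -0.113
0.8 dy 0.065 dz -0.125
0.9 dy 0.08 dz -0.136
1.0 dy 0.096 dz -0.145
1.1 dy 0.112 dz -0.153
1.2 dy 0.129 dz -0.159
1.3 dy 0.147 dz -0.163
1.4 dy 0.165 dz -0.165
1.5 dy 0.183 dz -0.166
1.6 dy 0.201 dz -0.165
1.7 dy 0.218 dz -0.162
```

```bash
python3 - <<'E'
from h import *
shot('wrist','w2.png',(160,0,640,480),1.0); shot('scene','s2.png',(200,180,440,400),2)
a=cv2.imread('pics/w2.png');b=cv2.imread('pics/s2.png')
o=np.zeros((480,800,3),np.uint8);o[:,:400]=cv2.resize(a,(400,400))[:480].__class__(0) if 0 else 0
o[:400,:400]=cv2.resize(a,(400,400));o[:367,400:]=cv2.resize(b,(400,367));cv2.imwrite('pics/c2.png',o)
E
```

```text
(no output)
```

View pics/c2.png

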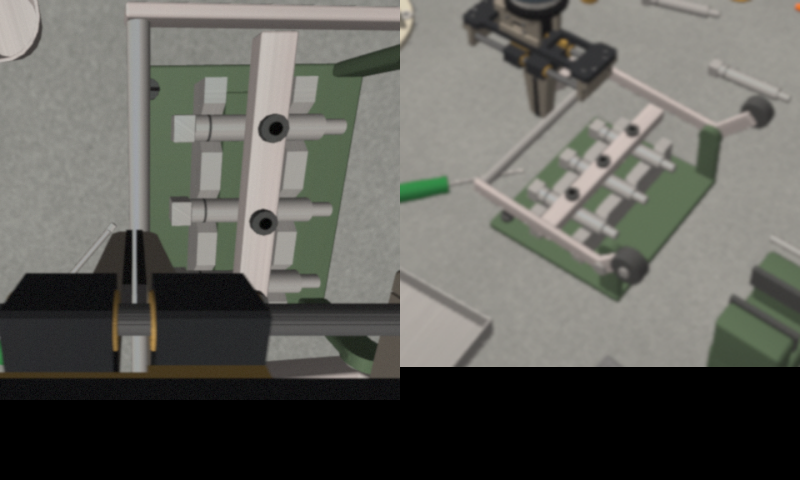

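```bash
python3 - <<'E'
from h import *
c=L('wrist'); print((-c['R'].T@c['t'].ravel()).round(3))
# crop coords*1.2+160
for n,(u,v) in dict(bar_up=(140,80),bar_mid=(140,200),lf=(108,255),rf=(160,255),gap=(134,260),bar_low=(133,348),lf2=(100,285)).items():
    u=u*1.2+160;v=v*1.2; print(n,round(u),round(v),P(c,u,v).round(3))
c=L('top'); 
o=ctrl.get_obs(); print(o['width'],o['finger_force'],o['force'])
E
python3 -m creep '[[[0.15,0,0,0,0],[0.15,0,0,0,0],[0.15,0,0,0,0],[0.15,0,0,0,0]]]' 12
```

```text
[0.455 0.039 0.286]
bar_up 328 96 [0.458 0.063 0.101]
bar_mid 328 240 [ 0.461 -0.009  0.101]
lf 290 306 [ 0.444 -0.023  0.153]
rf 352 306 [ 0.47  -0.023  0.152]
gap 321 312 [ 0.458 -0.051  0.1  ]
bar_low 320 418 [ 0.459 -0.124  0.098]
lf2 280 342 [ 0.448 -0.002  0.216]
0.00023252441687485065 0.0 [-0.38982478  0.82099804 -0.04677557]
time: 3.42
ee_pos: [0.4577, -0.034, 0.0775]
tcp_rot: [-180.0, -0.0, 91.5]
force: [0.0, -0.5, 0.2]
width: 0.0138
finger_force: 0.0
```

```bash
python3 - <<'E'
from h import *
a=L('wrist')['image'][:,:,::-1][230:400,240:400]
c=ctrl.read_camera('wrist');b=c['image'][:,:,::-1][230:400,240:400]; np.savez('wrist.npz',**c)
cv2.imwrite('pics/c3.png',cv2.resize(np.hstack([a,b]),None,fx=2.5,fy=2.5,interpolation=2))
for v in(270,276,280,284,290,300): print(v,[P(c,u,v).round(3).tolist() for u in(312,334)])
E
```

```text
270 [[0.451, -0.062, -0.001], [0.464, -0.026, 0.1]]
276 [[0.451, -0.067, -0.001], [0.464, -0.029, 0.101]]
280 [[0.451, -0.07, -0.0], [0.465, -0.031, 0.101]]
284 [[0.451, -0.074, -0.001], [0.465, -0.034, 0.101]]
290 [[0.451, -0.08, -0.001], [0.465, -0.037, 0.101]]
300 [[0.451, -0.089, -0.001], [0.464, -0.035, 0.118]]
```

View pics/c3.png

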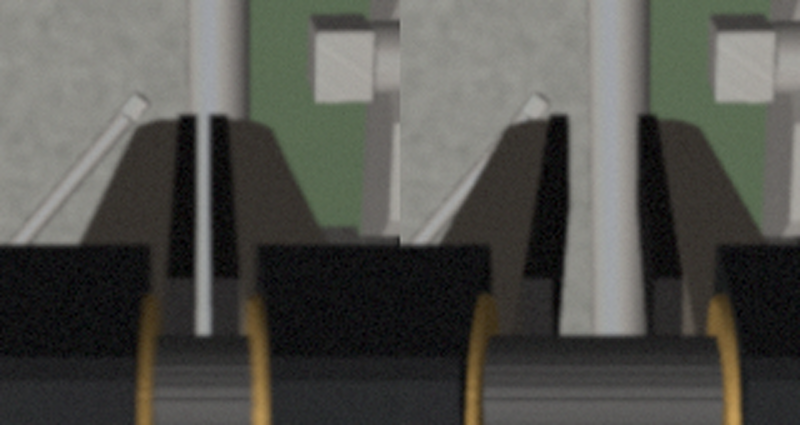

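```bash
python3 - <<'E'
from h import *
c=L('wrist')
for v in(272,276,278,280,284,288,296,310): print(v,[P(c,u,v).round(3).tolist() for u in(290,295,300,303,338,341,346)])
E
```

```text
272 [[0.433, -0.058, 0.014], [0.437, -0.058, 0.014], [0.441, -0.063, -0.0], [0.443, -0.063, -0.001], [0.467, -0.028, 0.098], [0.474, -0.058, 0.011], [0.478, -0.058, 0.011]]
276 [[0.433, -0.062, 0.015], [0.437, -0.062, 0.014], [0.447, -0.024, 0.117], [0.448, -0.024, 0.116], [0.466, -0.023, 0.117], [0.467, -0.023, 0.117], [0.479, -0.061, 0.012]]
278 [[0.442, -0.025, 0.117], [0.444, -0.024, 0.117], [0.447, -0.023, 0.12], [0.448, -0.024, 0.119], [0.466, -0.023, 0.12], [0.467, -0.023, 0.12], [0.47, -0.024, 0.118]]
280 [[0.442, -0.025, 0.12], [0.444, -0.024, 0.12], [0.447, -0.024, 0.122], [0.448, -0.023, 0.123], [0.465, -0.023, 0.122], [0.467, -0.023, 0.123], [0.469, -0.024, 0.12]]
284 [[0.442, -0.024, 0.126], [0.445, -0.024, 0.126], [0.447, -0.024, 0.127], [0.449, -0.023, 0.128], [0.465, -0.023, 0.128], [0.467, -0.023, 0.128], [0.469, -0.024, 0.126]]
288 [[0.443, -0.024, 0.131], [0.445, -0.024, 0.131], [0.448, -0.023, 0.133], [0.449, -0.023, 0.133], [0.465, -0.023, 0.133], [0.466, -0.023, 0.133], [0.469, -0.023, 0.132]]
296 [[0.444, -0.024, 0.142], [0.446, -0.024, 0.141], [0.448, -0.023, 0.142], [0.449, -0.024, 0.141], [0.465, -0.023, 0.142], [0.466, -0.023, 0.142], [0.468, -0.023, 0.141]]
310 [[0.445, -0.023, 0.156], [0.447, -0.024, 0.156], [0.449, -0.024, 0.155], [0.45, -0.024, 0.155], [0.464, -0.023, 0.155], [0.465, -0.023, 0.155], [0.467, -0.023, 0.156]]
```

The image shows the closed fingers still above the bar: by wrist depth the fingertips are at z≈0.116 while the reported TCP is 0.0777. So the real tips are about 38 mm behind the reported TCP, and I'll correct for that.

```bash

python3 -m creep '[[[0.5,0,0.002,0,0],[0.5,0,0.002,0,0],[0.5,0,0.002,0,0],[0.5,0,0.002,0.01,0],[0.5,0,0.002,0.02,0],[0.5,0,0.002,0.03,0],[0.5,0,0.002,0.04,0],[0.5,0,0.002,0.04,0],[0,0,0.002,0.04,0],[0,0,0.002,0.04,0],[0,0,0.002,0.04,0],[0,0,0.002,0.04,0],[0,0,0.002,0.04,0],[0,0,0.002,0.04,0]]]' 12
```

```text
time: 4.63
ee_pos: [0.4616, -0.034, 0.0382]
tcp_rot: [179.8, 0.0, 91.5]
force: [5.1, 2.1, -3.7]
width: 0.0135
finger_force: 12.0
```

```bash

python3 -m creep '[[[0,0,0.001,-0.009,0],[0,0,0.002,-0.018,0],[0,0,0.004,-0.027,0],[0,0,0.007,-0.036,0],[0,0,0.009,-0.045,0],[0,0,0.012,-0.053,0],[0,0,0.016,-0.061,0],[0,0,0.020,-0.069,0],[0,0,0.024,-0.077,0],[0,0,0.029,-0.085,0],[0,0,0.034,-0.092,0],[0,0,0.040,-0.099,0],[0,0,0.046,-0.106,0],[0,0,0.052,-0.113,0],[0,0,0.058,-0.119,0],[0,0,0.065,-0.125,0],[0,0,0.065,-0.125,0]]]' 18
```

```text
time: 6.05
ee_pos: [0.528, -0.0316, 0.1628]
tcp_rot: [179.7, -0.0, 91.5]
force: [12.8, 2.7, -16.4]
width: 0.0136
finger_force: 18.0
```

```bash

python3 -m creep '[[[0,0,0.007,-0.006,0],[0,0,0.015,-0.011,0],[0,0,0.023,-0.016,0],[0,0,0.031,-0.020,0],[0,0,0.039,-0.024,0],[0,0,0.047,-0.028,0],[0,0,0.055,-0.031,0],[0,0,0.064,-0.034,0],[0,0,0.073,-0.036,0],[0,0,0.082,-0.038,0],[0,0,0.091,-0.039,0],[0,0,0.1,-0.040,0],[0,0,0.109,-0.041,0],[0,0,0.118,-0.041,0],[0,0,0.127,-0.041,0],[0,0,0.127,-0.041,0]]]' 18
python3 - <<'E'
from h import *
shot('scene','s4.png',(200,150,480,400),2)
E
```

```text
time: 7.38
ee_pos: [0.6536, -0.0283, 0.2037]
tcp_rot: [179.9, -0.0, 91.6]
force: [-0.3, 5.8, 3.5]
width: 0.0136
finger_force: 18.0
```

View pics/s4.png

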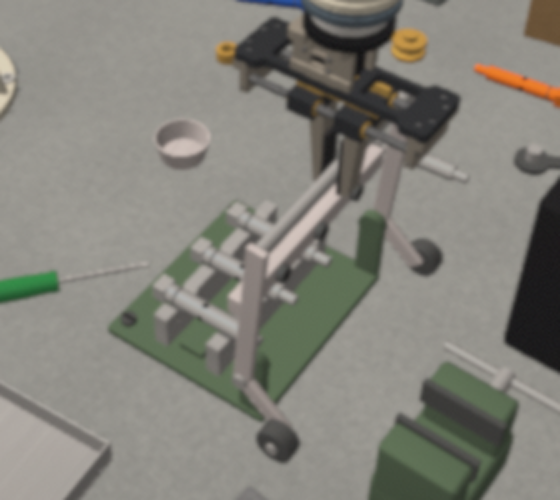

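The scene shows the leaf past vertical, still held. I release, lift clear, go back over the jig with the tool turned for the spindles (camera on the robot side), and look.

```bash

python3 -m creep '[[[1,0,0.006,0,0],[1,0,0.01,0,0],[1,0,0.012,0,0],[1,0,0.012,0,0],[1,0,0.012,-0.02,0],[1,0,0.012,-0.05,0],[1,0,0.012,-0.08,0],[1,0,0.012,-0.10,0],[1,0,0.012,-0.10,0]]]'
python3 -m creep '[[[0.43,0,-0.03,0,0],[0.43,0,-0.07,0,0],[0.43,0,-0.11,0,0],[0.43,0,-0.13,0,0],[0.43,0,-0.13,0,-0.12],[0.43,0,-0.13,0,-0.24],[0.43,0,-0.13,0,-0.36],[0.43,0,-0.13,0,-0.48],[0.43,0,-0.13,0.03,-0.6],[0.43,0,-0.13,0.06,-0.72],[0.43,0,-0.13,0.09,-0.84],[0.43,0,-0.13,0.12,-0.96],[0.43,0,-0.13,0.12,-1.08],[0.43,0,-0.13,0.12,-1.2],[0.43,0,-0.13,0.12,-1.32],[0.43,0,-0.13,0.12,-1.44],[0.43,0,-0.13,0.12,-1.57],[0.43,0,-0.13,0.12,-1.57]]]'
python3 - <<'E'
from h import *
shot('wrist','w5.png'); shot('top','t5.png',(120,80,440,320),2)
a=cv2.imread('pics/w5.png');b=cv2.imread('pics/t5.png')
cv2.imwrite('pics/c5.png',np.hstack([cv2.resize(a,(400,300)),cv2.resize(b,(400,300))]))
print(ctrl.get_obs()['q'].round(1))
E
```

```text
time: 8.18
ee_pos: [0.6657, -0.0289, 0.3089]
tcp_rot: [179.6, 0.1, 91.5]
force: [0.0, 0.5, 0.5]
width: 0.0713
finger_force: 0.0
time: 9.68
ee_pos: [0.533, -0.0321, 0.1827]
tcp_rot: [-180.0, -0.1, -178.2]
force: [0.3, 0.7, 0.1]
width: 0.0396
finger_force: 0.0
[ -3.6  11.7 104.2  -0.   64.1 -94.9]
```

View pics/c5.png

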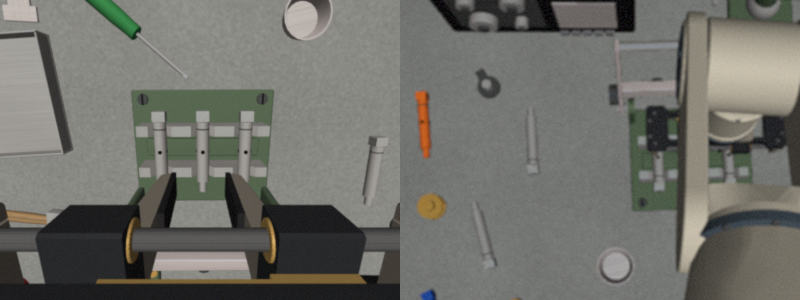

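The leaf stays open. The wrist view (0.625x) shows the three finished spindles with their holes at (158,153), (203,153) and (246,153), heads towards the robot, and blank A at right. The top view shows both blanks unmoved.

```bash
python3 - <<'E'
from h import *
c=L('wrist')
cv2.imwrite('pics/c6.png',cv2.resize(c['image'][140:320,180:460,::-1],None,fx=2.7,fy=2.7,interpolation=2))
for q in((158,153),(203,153),(246,153)): print(P(c,q[0]*1.6,q[1]*1.6,.06).round(4))
for q in((158,118),(202,118),(246,118)): print('head',P(c,q[0]*1.6,q[1]*1.6,.06).round(4))
W=None
to(.548,-.032,.25)
E
```

```text
[ 0.5526 -0.0959  0.06  ]
[ 0.5503 -0.0269  0.06  ]
[0.5481 0.0391 0.06  ]
head [ 0.4991 -0.0951  0.06  ]
head [ 0.4969 -0.0303  0.06  ]
head [0.4947 0.0345 0.06  ]
shift [-0.0148 -0.0003 -0.067 ] twist None
```

View pics/c6.png

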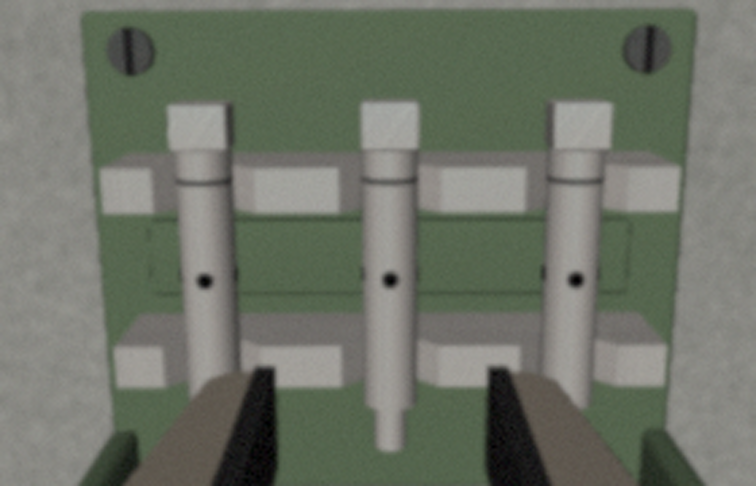

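```bash
python3 - <<'E'
from h import *
c=L('wrist')
for q in((204,281),(390,279),(576,280)):
    p=P(c,180+q[0]/2.7,140+q[1]/2.7,.06); print(p.round(4)); to(p[0],p[1],.0025,181.5)
for q in((128,50),(648,50)): print(P(c,180+q[0]/2.7,140+q[1]/2.7,.013).round(4))
for q in((174,182),(235,182),(363,182),(417,182),(548,181),(604,181)): print(P(c,180+q[0]/2.7,140+q[1]/2.7,.052).round(4))
E
```

```text
[ 0.5518 -0.0933  0.06  ]
shift [-0.0174 -0.0616  0.1805] twist -0.0041
[ 0.5488 -0.0273  0.06  ]
shift [-0.0159  0.0044  0.1805] twist -0.0041
[0.547  0.0387 0.06  ]
shift [-0.0155  0.0705  0.1805] twist -0.0041
[ 0.4745 -0.1295  0.013 ]
[0.4678 0.0686 0.013 ]
[ 0.518  -0.1049  0.052 ]
[ 0.5173 -0.0833  0.052 ]
[ 0.5158 -0.038   0.052 ]
[ 0.5151 -0.0189  0.052 ]
[0.5132 0.0274 0.052 ]
[0.5125 0.0472 0.052 ]
```

```bash

python3 -m creep '[[[0.43,-0.01,-0.03,0.02,0],[0.43,-0.017,-0.061,0.05,0],[0.43,-0.017,-0.061,0.08,0],[0.43,-0.017,-0.061,0.11,0],[0.43,-0.017,-0.061,0.13,0],[0.43,-0.017,-0.061,0.15,0],[0.43,-0.017,-0.061,0.165,0],[0.43,-0.017,-0.061,0.18,0],[0.43,-0.017,-0.061,0.18,0],[0.43,-0.017,-0.061,0.18,0],[0,-0.017,-0.061,0.18,0],[0,-0.017,-0.061,0.18,0],[0,-0.017,-0.061,0.18,0],[0,-0.017,-0.061,0.18,0],[0,-0.017,-0.061,0.18,0],[0,-0.017,-0.061,0.18,0],[0,-0.017,-0.061,0.18,0]]]' 25
```

```text
time: 11.2
ee_pos: [0.5532, -0.0942, 0.0047]
tcp_rot: [-179.9, 0.1, -178.5]
force: [-2.2, -9.6, 3.2]
width: 0.0193
finger_force: 25.0
```

```bash

python3 -m creep '[[[0,0,0,0,0],[0,0,0,-0.01,0],[0,0,0,-0.03,0],[0,0,0,-0.06,0],[0,0,0,-0.09,0],[0,0.01,-0.02,-0.12,0],[0,0.02,-0.05,-0.12,-0.02],[0,0.03,-0.08,-0.12,-0.04],[0,0.04,-0.115,-0.12,-0.06],[0,0.05,-0.15,-0.12,-0.08],[0,0.06,-0.185,-0.12,-0.08],[0,0.07,-0.22,-0.12,-0.08],[0,0.074,-0.25,-0.12,-0.08],[0,0.074,-0.28,-0.12,-0.08],[0,0.074,-0.305,-0.12,-0.08],[0,0.074,-0.319,-0.12,-0.08],[0,0.074,-0.319,-0.12,-0.08],[0,0.074,-0.319,-0.12,-0.08]]]' 45
python3 - <<'E'
from h import *
shot('wrist','w7.png')
E
```

```text
time: 12.7
ee_pos: [0.4864, -0.4128, 0.1235]
tcp_rot: [179.9, -0.0, -174.0]
force: [-0.6, -0.2, -2.9]
width: 0.0188
finger_force: 45.0
```

View pics/w7.png

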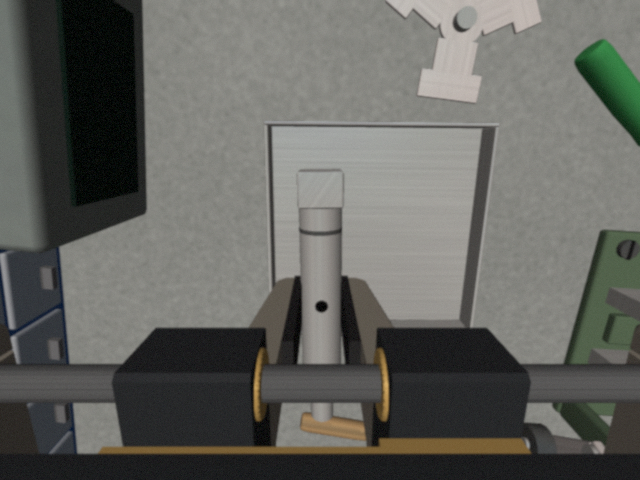

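The spindle is held level, with its hole at (321,306) and head at (320,188). The tray's near rim is at row 124, from column 267 to 497. I lower it.

```bash
python3 - <<'E'
from h import *
c=L('wrist')
print('hole',P(c,321,306,.181).round(4),P(c,321,300).round(4))
a=P(c,267,124,.03);b=P(c,497,124,.03);print(a.round(4),b.round(4)); 
m=(a+b)/2; d=(a-b)/np.linalg.norm(a-b); print('yaw',np.degrees(np.arctan2(d[0],-d[1])),'centre',m+.095*np.array([abs(d[1]),-d[0]*np.sign(d[1]),0]))
E
python3 -m creep '[[[0,0,0.001,0.03,0],[0,0,0.001,0.06,0],[0,0,0.001,0.09,0],[0,0,0.001,0.115,0],[0,0,0.001,0.13,0],[0,0,0.001,0.14,0],[0,0,0.001,0.147,0],[0,0,0.001,0.152,0],[0,0,0.001,0.156,0],[0,0,0.001,0.156,0],[0,0,0.001,0.156,0]]]'
```

```text
hole [ 0.4837 -0.4122  0.181 ] [ 0.482  -0.4124  0.1782]
[ 0.4006 -0.4645  0.03  ] [ 0.3809 -0.2809  0.03  ]
yaw 6.115981128696267 centre [ 0.48517743 -0.36256381  0.03      ]
time: 13.67
ee_pos: [0.4871, -0.4126, -0.0317]
tcp_rot: [-179.9, 0.0, -173.9]
force: [-0.2, -0.3, -2.6]
width: 0.0186
finger_force: 45.0
```

```bash

python3 -m creep '[[[0,0,0,0.001,0],[0,0,0,0.002,0],[0,0,0,0.002,0],[0,0,0,0.002,0]]]'
```

```text
time: 14.0
ee_pos: [0.4872, -0.4128, -0.0324]
tcp_rot: [-179.9, 0.1, -173.9]
force: [-2.5, 3.4, 12.6]
width: 0.019
finger_force: 45.0
```

```bash

python3 -m creep '[[[0.34,0,0,0,0],[0.34,0,0,0,0],[0.34,0,0,0,0],[0.34,0,0,-0.02,0],[0.34,0,0,-0.05,0],[0.34,0,0,-0.09,0],[0.34,0,0.01,-0.13,0],[0.34,-0.01,0.04,-0.16,0.03],[0.34,-0.02,0.08,-0.16,0.06],[0.34,-0.03,0.115,-0.16,0.075],[0.34,-0.04,0.15,-0.16,0.075],[0.43,-0.05,0.19,-0.16,0.075],[0.43,-0.06,0.23,-0.16,0.075],[0.43,-0.075,0.27,-0.16,0.075],[0.43,-0.09,0.31,-0.16,0.075],[0.43,-0.1,0.345,-0.15,0.075],[0.43,-0.103,0.375,-0.14,0.075],[0.43,-0.103,0.375,-0.12,0.075],[0.43,-0.103,0.375,-0.12,0.075]]]'
python3 -c "
from h import *
to(.550,-.0285,.0035,181.8)
c=ctrl.read_camera('wrist'); cv2.imwrite('pics/c8.png',c['image'][:,:,::-1])"
```

```text
time: 15.58
ee_pos: [0.5472, -0.0267, 0.0829]
tcp_rot: [180.0, -0.2, -178.0]
force: [-1.1, 0.0, -0.6]
width: 0.04
finger_force: 0.0
shift [-0.0031 -0.0019  0.0793] twist 0.0029
```

View pics/c8.png

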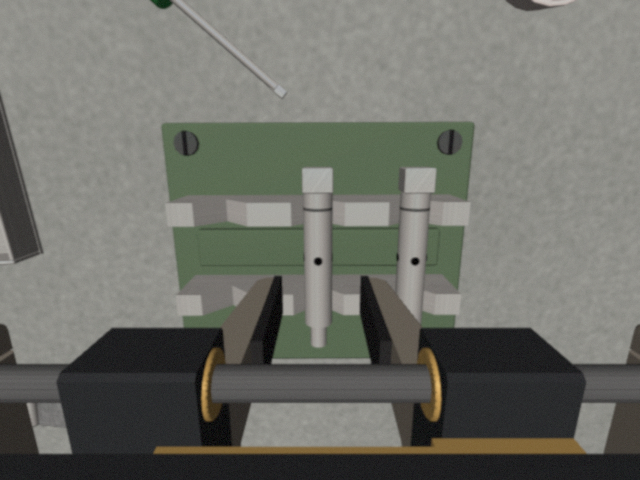

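The middle spindle is centred between the fingers (col 318). I descend and grip it.

```bash

python3 -m creep '[[[0.43,-0.003,-0.002,0.02,0],[0.43,-0.003,-0.002,0.045,0],[0.43,-0.003,-0.002,0.06,0],[0.43,-0.003,-0.002,0.072,0],[0.43,-0.003,-0.002,0.079,0],[0.43,-0.003,-0.002,0.079,0],[0,-0.003,-0.002,0.079,0],[0,-0.003,-0.002,0.079,0],[0,-0.003,-0.002,0.079,0],[0,-0.003,-0.002,0.079,0],[0,-0.003,-0.002,0.079,0],[0,-0.003,-0.002,0.079,0]]]' 45
python3 -c "
from h import *
to(.487,-.362,.0035,186)"
```

```text
time: 16.63
ee_pos: [0.5531, -0.0285, 0.0077]
tcp_rot: [179.9, 0.1, -178.3]
force: [-0.6, 12.1, 2.0]
width: 0.0187
finger_force: 45.0
shift [ 0.0761 -0.3314  0.0033] twist -0.0744
```

```bash

python3 -m creep '[[[0,0,0,-0.01,0],[0,0,0,-0.03,0],[0,0,0,-0.06,0],[0,0,0,-0.09,0],[0,0.01,-0.02,-0.12,0],[0,0.02,-0.05,-0.12,-0.02],[0,0.03,-0.08,-0.12,-0.04],[0,0.04,-0.115,-0.12,-0.06],[0,0.05,-0.15,-0.12,-0.074],[0,0.06,-0.185,-0.12,-0.074],[0,0.07,-0.22,-0.12,-0.074],[0,0.076,-0.25,-0.12,-0.074],[0,0.076,-0.285,-0.12,-0.074],[0,0.076,-0.315,-0.12,-0.074],[0,0.076,-0.331,-0.12,-0.074],[0,0.076,-0.331,-0.12,-0.074],[0,0.076,-0.331,-0.12,-0.074]]]'
python3 -c "
from h import *
to(.487,-.362,-.029,186)
c=ctrl.read_camera('wrist'); np.savez('wrist.npz',**c)
print(P(c,321,306).round(4),P(c,321,200).round(4))"
python3 -m creep '[[[0,0,0,0.03,0],[0,0,0,0.06,0],[0,0,0,0.09,0],[0,0,0,0.115,0],[0,0,0,0.13,0],[0,0,0,0.14,0],[0,0,0,0.147,0],[0,0,0,0.151,0],[0,0,0,0.151,0]]]'
```

```text
time: 18.05
ee_pos: [0.4862, -0.3636, 0.1266]
tcp_rot: [180.0, -0.0, -174.1]
force: [0.1, -0.3, -2.9]
width: 0.0186
finger_force: 45.0
shift [-0.001   0.0014  0.1556] twist -0.001
[ 0.4863 -0.3627  0.1782] [ 0.4359 -0.3681  0.1785]
time: 18.85
ee_pos: [0.4869, -0.3632, -0.0245]
tcp_rot: [180.0, 0.0, -173.9]
force: [0.4, -0.1, -3.0]
width: 0.0189
finger_force: 45.0
```

```bash

python3 -m creep '[[[0,0,0,0.002,0],[0,0,0,0.004,0],[0,0,0,0.005,0],[0,0,0,0.005,0],[0,0,0,0.005,0]]]'
```

```text
time: 19.27
ee_pos: [0.4868, -0.3638, -0.0292]
tcp_rot: [-180.0, 0.0, -174.0]
force: [0.1, -0.6, -2.5]
width: 0.0188
finger_force: 45.0
```

```bash

python3 -m creep '[[[0,0,0,0.001,0],[0,0,0,0.001,0],[0.34,0,0,0.001,0],[0.34,0,0,0.001,0],[0.34,0,0,0.001,0],[0.34,0,0,-0.02,0],[0.34,0,0,-0.05,0],[0.34,0,0,-0.09,0],[0.34,0,0.01,-0.13,0],[0.34,-0.01,0.04,-0.16,0.03],[0.34,-0.02,0.08,-0.16,0.06],[0.34,-0.03,0.12,-0.16,0.075],[0.34,-0.05,0.16,-0.16,0.075],[0.43,-0.06,0.2,-0.16,0.075],[0.43,-0.07,0.24,-0.16,0.075],[0.43,-0.08,0.28,-0.16,0.075],[0.43,-0.09,0.32,-0.16,0.075],[0.43,-0.1,0.36,-0.15,0.075],[0.43,-0.104,0.392,-0.13,0.075],[0.43,-0.104,0.392,-0.12,0.075]]]'
python3 -c "
from h import *
to(.549,.0375,.0035,181.8)
c=ctrl.read_camera('wrist'); np.savez('wrist.npz',**c);cv2.imwrite('pics/c9.png',c['image'][:,:,::-1])"
```

```text
time: 20.93
ee_pos: [0.5487, 0.0424, 0.0893]
tcp_rot: [179.9, 0.0, -178.1]
force: [0.1, -0.3, 0.0]
width: 0.0392
finger_force: 0.0
shift [-0.0002 -0.0051  0.0858] twist 0.0022
```

View pics/c9.png

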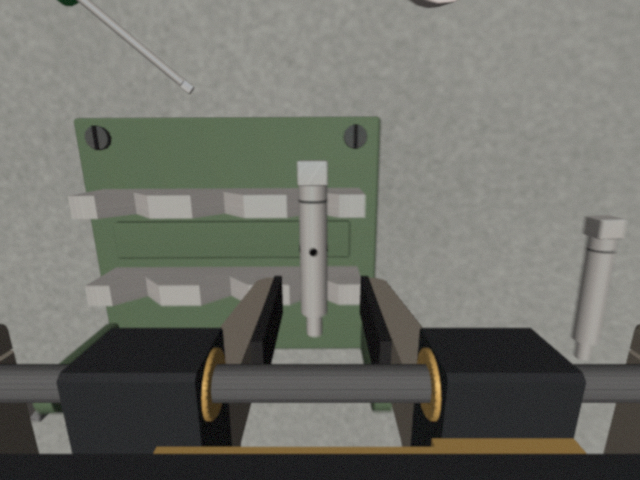

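The left spindle's hole is at (313,252), 5 mm to the left of the fingers' centre. I correct for that, grip and carry it.

```bash

python3 -m creep '[[[0.43,0,-0.005,0.02,0],[0.43,0,-0.005,0.045,0],[0.43,0,-0.005,0.065,0],[0.43,0,-0.005,0.08,0],[0.43,0,-0.005,0.086,0],[0.43,0,-0.005,0.086,0],[0,0,-0.005,0.086,0],[0,0,-0.005,0.086,0],[0,0,-0.005,0.086,0],[0,0,-0.005,0.086,0],[0,0,-0.005,0.086,0],[0,0,-0.005,0.086,0],[0,0,-0.005,0.086,0]]]' 45
python3 -c "
from h import *
to(.481,-.311,.0035,186)"
```

```text
time: 22.07
ee_pos: [0.5497, 0.0368, 0.0065]
tcp_rot: [179.6, 0.1, -178.4]
force: [-4.6, 28.5, 7.6]
width: 0.0188
finger_force: 45.0
shift [ 0.0783 -0.3458  0.0006] twist -0.077
```

```bash

python3 -m creep '[[[0,0,0,-0.01,0],[0,0,0,-0.03,0],[0,0,0,-0.06,0],[0,0,0,-0.09,0],[0,0.01,-0.02,-0.12,0],[0,0.02,-0.05,-0.12,-0.02],[0,0.03,-0.08,-0.12,-0.04],[0,0.04,-0.115,-0.12,-0.06],[0,0.05,-0.15,-0.12,-0.077],[0,0.06,-0.185,-0.12,-0.077],[0,0.07,-0.22,-0.12,-0.077],[0,0.078,-0.255,-0.12,-0.077],[0,0.078,-0.29,-0.12,-0.077],[0,0.078,-0.32,-0.12,-0.077],[0,0.078,-0.346,-0.12,-0.077],[0,0.078,-0.346,-0.12,-0.077],[0,0.078,-0.346,-0.12,-0.077]]]'
python3 -c "
from h import *
to(.481,-.311,-.029,186)
c=ctrl.read_camera('wrist'); np.savez('wrist.npz',**c)
print(P(c,321,306).round(4),P(c,321,200).round(4))"
python3 -m creep '[[[0,0,0,0.03,0],[0,0,0,0.06,0],[0,0,0,0.09,0],[0,0,0,0.115,0],[0,0,0,0.13,0],[0,0,0,0.14,0],[0,0,0,0.147,0],[0,0,0,0.152,0],[0,0,0,0.154,0],[0,0,0,0.154,0],[0,0,0,0.154,0]]]'
```

```text
time: 23.48
ee_pos: [0.4813, -0.3174, 0.1252]
tcp_rot: [-180.0, 0.0, -174.0]
force: [-0.8, -0.3, -2.4]
width: 0.0186
finger_force: 45.0
shift [-0.0003  0.0064  0.1542] twist 0.0002
[ 0.4804 -0.3165  0.1788] [ 0.4306 -0.3219  0.1787]
time: 24.45
ee_pos: [0.4821, -0.3163, -0.0287]
tcp_rot: [-180.0, 0.1, -173.9]
force: [-0.7, 1.0, -2.2]
width: 0.019
finger_force: 45.0
```

```bash

python3 -m creep '[[[0,0,0,0.001,0],[0,0,0,0.002,0],[0,0,0,0.002,0],[0.32,0,0,0.002,0],[0.32,0,0,0.002,0],[0.32,0,0,0.002,0],[0.32,0,0,-0.02,0],[0.32,0,0,-0.05,0],[0.32,0,0,-0.09,0],[0.32,0,0.01,-0.13,0],[0.32,0,0.04,-0.17,0],[0.32,0,0.04,-0.2,0],[0.32,0,0.04,-0.2,0]]]'
python3 - <<'E'
from h import *
W0=None
c=ctrl.read_camera('top'); np.savez('top.npz',**c)
im=c['image']; hsv=cv2.cvtColor(im,cv2.COLOR_RGB2HSV)
# blanks: height 8..26 mm, grey, left area
W=topz(); m=(W[2]>.008)&(W[2]<.03)&(hsv[:,:,1]<60)&(c['range_z']>0)&(W[0]>.25)&(W[0]<.7)&(W[1]>.13)&(W[1]<.5)
n,l,s,ce=cv2.connectedComponentsWithStats(cv2.morphologyEx(m.astype(np.uint8),cv2.MORPH_CLOSE,np.ones((3,3))))
for i in range(1,n):
    if s[i,4]<40: continue
    X=W[:,l==i]; q=X[:2].mean(1); e=np.linalg.svd((X[:2].T-q),full_matrices=False)[2][0]; e*=np.sign(e[0]); pr=e@(X[:2]-q[:,None])
    print(s[i],q.round(3),'yaw',np.degrees(np.arctan2(e[1],e[0])).round(1),'ends',(q+e*pr.min()).round(3),(q+e*pr.max()).round(3))
cv2.imwrite('pics/t10.png',cv2.resize(im[90:360,110:560,::-1],None,fx=1.75,fy=1.75,interpolation=2))
E
```

```text
time: 25.53
ee_pos: [0.4804, -0.277, 0.1775]
tcp_rot: [-179.7, 0.5, -173.8]
force: [2.1, -0.8, 0.6]
width: 0.0294
finger_force: 0.0
[181 146  19  12  98] [0.691 0.368] yaw -80.9 ends [0.688 0.39 ] [0.695 0.346]
[220 166  11  53 428] [0.581 0.278] yaw 16.2 ends [0.308 0.199] [0.65  0.298]
[176 241  21  54 455] [0.401 0.366] yaw 25.3 ends [0.241 0.291] [0.464 0.396]
[277 281  10  24 103] [0.347 0.141] yaw -0.6 ends [0.319 0.141] [0.372 0.14 ]
```

View pics/t10.png

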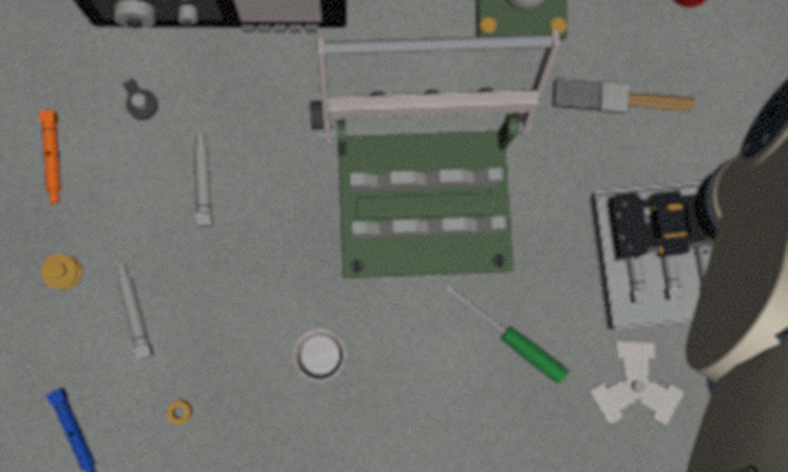

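The two blanks lie unmoved, heads at (204,218) and (144,353). All Vs are empty, the leaf is open, and the finished spindles are in the tray.

```bash
cat >> h.py <<'E'
def blanks(cam='top',box=(.25,.7,.13,.5),pr_=True):
    c=ctrl.read_camera(cam); np.savez(''+cam+'.npz',**c)
    v,u=np.mgrid[0:480,0:640]; r=c['range_z']; d=np.linalg.inv(c['mtx'])@np.stack([u,v,1+0*u]).reshape(3,-1)
    W=(c['R'].T@(d*r.ravel()-c['t'].reshape(3,1))).reshape(3,480,640)
    hsv=cv2.cvtColor(c['image'],cv2.COLOR_RGB2HSV)
    m=(W[2]>.009)&(W[2]<.03)&(hsv[:,:,1]<60)&(r>0)&(W[0]>box[0])&(W[0]<box[1])&(W[1]>box[2])&(W[1]<box[3])
    n,l,s,ce=cv2.connectedComponentsWithStats(cv2.morphologyEx(m.astype(np.uint8),cv2.MORPH_CLOSE,np.ones((3,3))))
    for i in range(1,n):
        if s[i,4]<150: continue
        X=W[:,(l==i)&m]; q=X[:2].mean(1); e=np.linalg.svd((X[:2].T-q),full_matrices=False)[2][0]; e*=np.sign(e[0]); pr=e@(X[:2]-q[:,None])
        h=q+e*pr.min(); j=q+e*pr.max()
        print(s[i].tolist(),'yaw',np.degrees(np.arctan2(e[1],e[0])).round(1),'head',h.round(4),'jour',j.round(4),'L',round(float(np.ptp(pr)),4),'origin',(h+e*.062).round(4))
E
python3 -c "
from h import *
blanks()
to(.45,.30,.13,188)"
```

```text
[220, 166, 11, 53, 422] yaw 4.0 head [0.5229 0.2755] jour [0.6523 0.2845] L 0.1297 origin [0.5848 0.2798]
[176, 241, 21, 54, 456] yaw 16.6 head [0.3441 0.3504] jour [0.4675 0.3873] L 0.1289 origin [0.4035 0.3682]
shift [-0.0339  0.5764  0.0409] twist -0.0318
```

```bash

python3 -m creep '[[[0.43,-0.004,0.02,0,0],[0.43,-0.01,0.05,0,0],[0.43,-0.02,0.085,0,0],[0.43,-0.03,0.12,0,0],[0.43,-0.04,0.155,0,0],[0.43,-0.05,0.19,0,0],[0.43,-0.06,0.225,0,0.02],[0.43,-0.07,0.26,0,0.038],[0.43,-0.08,0.295,0,0.038],[0.43,-0.09,0.33,0,0.038],[0.43,-0.1,0.365,0,0.038],[0.43,-0.11,0.4,0,0.038],[0.43,-0.125,0.435,0,0.038],[0.43,-0.14,0.47,0.01,0.038],[0.43,-0.155,0.505,0.03,0.038],[0.43,-0.164,0.53,0.0475,0.038],[0.43,-0.164,0.5425,0.0475,0.038],[0.43,-0.164,0.5425,0.0475,0.038],[0.43,-0.164,0.5425,0.0475,0.038],[0.43,-0.164,0.5425,0.0475,0.038]]]'
python3 - <<'E'
from h import *
blanks('wrist',(.45,.7,.22,.34))
to(.585,.280,-.033,184)
E
```

```text
time: 27.3
ee_pos: [0.5822, 0.2792, 0.1233]
tcp_rot: [-180.0, -0.0, -176.1]
force: [0.5, -0.8, -0.4]
width: 0.0395
finger_force: 0.0
[311, 164, 23, 139, 2856] yaw 4.1 head [0.5235 0.2771] jour [0.6533 0.2863] L 0.1301 origin [0.5854 0.2815]
shift [-0.0025  0.0007  0.1567] twist -0.0017
```

```bash

python3 -m creep '[[[0.43,-0.003,0.002,0.03,0],[0.43,-0.003,0.002,0.065,0],[0.43,-0.003,0.002,0.1,0],[0.43,-0.003,0.002,0.125,0],[0.43,-0.003,0.002,0.14,0],[0.43,-0.003,0.002,0.15,0],[0.43,-0.003,0.002,0.155,0],[0.43,-0.003,0.002,0.157,0],[0.43,-0.003,0.002,0.157,0],[0,-0.003,0.002,0.157,0],[0,-0.003,0.002,0.157,0],[0,-0.003,0.002,0.157,0],[0,-0.003,0.002,0.157,0],[0,-0.003,0.002,0.157,0],[0,-0.003,0.002,0.157,0],[0,-0.003,0.002,0.157,0]]]' 45
```

```text
time: 28.68
ee_pos: [0.5857, 0.283, -0.033]
tcp_rot: [180.0, 0.1, -176.0]
force: [-0.3, -2.7, 7.3]
width: 0.0191
finger_force: 45.0
```

```bash

python3 -m creep '[[[0,0,0,-0.01,0],[0,0,0,-0.03,0],[0,0.01,0,-0.06,0],[0,0.03,0,-0.09,0],[0,0.06,-0.01,-0.12,0],[0,0.08,-0.04,-0.15,0.02],[0,0.09,-0.07,-0.15,0.038],[0,0.09,-0.105,-0.15,0.038],[0,0.09,-0.14,-0.15,0.038],[0,0.09,-0.175,-0.15,0.038],[0,0.09,-0.21,-0.15,0.038],[0,0.09,-0.245,-0.15,0.038],[0,0.09,-0.28,-0.15,0.038],[0,0.09,-0.315,-0.15,0.038],[0,0.08,-0.345,-0.15,0.038],[0,0.07,-0.365,-0.15,0.038],[0,0.061,-0.373,-0.15,0.038],[0,0.061,-0.373,-0.15,0.038],[0,0.061,-0.373,-0.15,0.038],[0,0.061,-0.373,-0.15,0.038]]]'
python3 - <<'E'
from h import *
c=ctrl.read_camera('wrist'); np.savez('wrist.npz',**c)
# held spindle centreline: points higher than z .15 in front of the fingers
v,u=np.mgrid[0:480,0:640]; r=c['range_z']; d=np.linalg.inv(c['mtx'])@np.stack([u,v,1+0*u]).reshape(3,-1)
W=(c['R'].T@(d*r.ravel()-c['t'].reshape(3,1))).reshape(3,480,640)
o=ctrl.get_obs(); z=o['ee_pos'][2]
m=(W[2]>z+.02)&(W[2]<z+.07)&(v<270)&(r>0)&(abs(u-320)<60); X=W[:,m]; print('head end',X[0].min().round(4),'headend y',X[1][X[0]<X[0].min()+.012].mean().round(4),'y near',X[1][X[0]>X[0].max()-.012].mean().round(4),X[0].max().round(3),'z head',np.percentile(X[2][X[0]<X[0].min()+.012],90).round(4),'z body',np.percentile(X[2][X[0]>X[0].max()-.012],90).round(4))
# v-plate top profile
m=(W[2]>.048)&(W[2]<.058)&(W[0]<.6)&(v<330)&(r>0)
for xs in((.500,.526),(.57,.60)):
  k=m&(W[0]>xs[0])&(W[0]<xs[1]); y=np.sort(W[1][k]); g=np.where(np.diff(y)>.004)[0]; print(xs,y[:1],[(y[i].round(4),y[i+1].round(4)) for i in g],y[-1:], W[0][k].min().round(3),W[0][k].max().round(3))
to(.551,-.0935,.007,181.8)
E
```

```text
time: 30.35
ee_pos: [0.5491, -0.0923, 0.1157]
tcp_rot: [180.0, -0.1, -178.2]
force: [0.1, -0.1, -2.8]
width: 0.0186
finger_force: 45.0
head end 0.4864 headend y -0.0938 y near -0.0928 0.534 z head 0.169 z body 0.1683
(0.5, 0.526) [-0.13118078] [(np.float64(-0.1099), np.float64(-0.0767)), (np.float64(-0.0414), np.float64(-0.0176)), (np.float64(0.0246), np.float64(0.0474))] [0.07344273] 0.506 0.526
(0.57, 0.6) [-0.12841322] [(np.float64(-0.1139), np.float64(-0.0681)), (np.float64(-0.0387), np.float64(-0.015)), (np.float64(0.0271), np.float64(0.0502))] [0.07592089] 0.571 0.592
shift [-0.0019 -0.0015  0.1088] twist 0.0008
```

```bash

python3 -m creep '[[[0,-0.002,-0.0015,0.02,0],[0,-0.002,-0.0015,0.045,0],[0,-0.002,-0.0015,0.07,0],[0,-0.002,-0.0015,0.085,0],[0,-0.002,-0.0015,0.095,0],[0,-0.002,-0.0015,0.1,0],[0,-0.002,-0.0015,0.104,0],[0,-0.002,-0.0015,0.106,0],[0,-0.002,-0.0015,0.108,0],[0,-0.002,-0.0015,0.108,0],[0,-0.002,-0.0015,0.108,0]]]'
```

```text
time: 31.32
ee_pos: [0.5525, -0.095, 0.0086]
tcp_rot: [-180.0, 0.1, -178.2]
force: [0.2, -0.2, -3.1]
width: 0.0189
finger_force: 45.0
```

```bash

python3 -m creep '[[[0,0,0,0.001,0],[0,0,0,0.002,0],[0,0,0,0.003,0],[0,0,0,0.003,0]]]'
```

```text
time: 31.65
ee_pos: [0.5529, -0.0945, 0.0068]
tcp_rot: [180.0, 0.1, -178.2]
force: [-4.4, 3.9, 15.4]
width: 0.0185
finger_force: 45.0
```

```bash

python3 -m creep '[[[0.43,0,0,0,0],[0.43,0,0,0,0],[0.43,0,0,0,0],[0.43,0,0,-0.02,0],[0.43,0,0,-0.05,0],[0.43,0.01,0,-0.09,0],[0.43,0.03,0,-0.12,0],[0.43,0.03,0,-0.12,0],[0.43,0.03,0,-0.12,0]]]'
cat >> h.py <<'E'
def held(yc,dy,x0,x1,zlo,zhi,cam='wrist',vmax=480):
    c=ctrl.read_camera(cam); np.savez(''+cam+'.npz',**c)
    v,u=np.mgrid[0:480,0:640]; r=c['range_z']; d=np.linalg.inv(c['mtx'])@np.stack([u,v,1+0*u]).reshape(3,-1)
    W=(c['R'].T@(d*r.ravel()-c['t'].reshape(3,1))).reshape(3,480,640)
    m=(abs(W[1]-yc)<dy)&(W[0]>x0)&(W[0]<x1)&(W[2]>zlo)&(W[2]<zhi)&(r>0)&(v<vmax); X=W[:,m]
    print('xmin',X[0].min().round(4),'xmax',X[0].max().round(4))
    for a in np.arange(X[0].min(),X[0].max(),.012):
        k=(X[0]>=a)&(X[0]<a+.012)
        if k.sum()>5: print(a.round(3),'y',np.median(X[1][k]).round(4),'ztop',np.percentile(X[2][k],95).round(4))
E
python3 - <<'E'
from h import *
held(-.0945,.012,.46,.65,.045,.08)
blanks('top')
to(.4035,.3682,.12,196.6)
E
```

```text
time: 32.4
ee_pos: [0.5229, -0.0962, 0.1267]
tcp_rot: [-180.0, 0.2, -178.2]
force: [0.5, -0.2, -1.1]
width: 0.0396
finger_force: 0.0
xmin 0.4898 xmax 0.6201
0.49 y -0.096 ztop 0.0603
0.502 y -0.0951 ztop 0.0601
0.514 y -0.0945 ztop 0.0597
0.526 y -0.0944 ztop 0.0599
0.538 y -0.0939 ztop 0.0598
0.55 y -0.0941 ztop 0.0598
0.562 y -0.0931 ztop 0.0599
0.574 y -0.0939 ztop 0.0598
0.586 y -0.0938 ztop 0.0598
0.598 y -0.092 ztop 0.0596
0.61 y -0.0914 ztop 0.056
[176, 241, 21, 54, 449] yaw 16.6 head [0.3437 0.3504] jour [0.4678 0.3874] L 0.1294 origin [0.4032 0.3682]
shift [0.104  0.4675 0.0044] twist -0.2586
```

The first blank is seated level (top 60 mm), with its head 5 mm off the plate. I go on to blank B.

```bash

python3 -m creep '[[[0.43,0.02,0.03,0,0],[0.43,0.03,0.065,0,0],[0.43,0.035,0.1,0,0],[0.43,0.04,0.135,0,-0.05],[0.43,0.05,0.17,0,-0.1],[0.43,0.06,0.205,0,-0.15],[0.43,0.07,0.24,0,-0.2],[0.43,0.08,0.275,0,-0.259],[0.43,0.09,0.31,0,-0.259],[0.43,0.1,0.345,0,-0.259],[0.43,0.104,0.38,0,-0.259],[0.43,0.104,0.41,0,-0.259],[0.43,0.104,0.44,0,-0.259],[0.43,0.104,0.46,0,-0.259],[0.43,0.104,0.4675,0,-0.259],[0.43,0.104,0.4675,0,-0.259],[0.43,0.104,0.4675,0,-0.259],[0.43,0.104,0.4675,0,-0.259]]]'
python3 - <<'E'
from h import *
blanks('wrist',(.25,.52,.29,.43))
to(.4032,.3690,-.033,196.6)
E
```

```text
time: 34.0
ee_pos: [0.4032, 0.3667, 0.1241]
tcp_rot: [-179.9, -0.1, -163.4]
force: [0.2, 0.1, 0.6]
width: 0.0395
finger_force: 0.0
[313, 162, 23, 139, 2868] yaw 16.5 head [0.3441 0.3525] jour [0.4688 0.3895] L 0.13 origin [0.4036 0.3702]
shift [-0.0006  0.0024  0.1574] twist -0.0005
```

```bash

python3 -m creep '[[[0.43,-0.001,0.003,0.03,0],[0.43,-0.001,0.003,0.065,0],[0.43,-0.001,0.003,0.1,0],[0.43,-0.001,0.003,0.125,0],[0.43,-0.001,0.003,0.14,0],[0.43,-0.001,0.003,0.15,0],[0.43,-0.001,0.003,0.155,0],[0.43,-0.001,0.003,0.158,0],[0.43,-0.001,0.003,0.158,0],[0,-0.001,0.003,0.158,0],[0,-0.001,0.003,0.158,0],[0,-0.001,0.003,0.158,0],[0,-0.001,0.003,0.158,0],[0,-0.001,0.003,0.158,0],[0,-0.001,0.003,0.158,0],[0,-0.001,0.003,0.158,0]]]' 45
python3 -c "
from h import *
to(.5475,.0373,.117,181.9)"
```

```text
time: 35.38
ee_pos: [0.4042, 0.3716, -0.0322]
tcp_rot: [180.0, 0.1, -163.3]
force: [1.4, -2.7, 7.6]
width: 0.0191
finger_force: 45.0
shift [-0.0416 -0.3613 -0.1492] twist 0.2575
```

```bash

python3 -m creep '[[[0,0,0,-0.01,0],[0,0,0,-0.03,0],[0,0,0,-0.06,0],[0,0,0,-0.09,0],[0,0,-0.02,-0.12,0.04],[0,0,-0.05,-0.15,0.08],[0,0,-0.085,-0.15,0.12],[0,0,-0.12,-0.15,0.16],[0,0,-0.155,-0.15,0.2],[0,0,-0.19,-0.15,0.257],[0,0,-0.225,-0.15,0.257],[0,0,-0.26,-0.15,0.257],[0,-0.01,-0.295,-0.15,0.257],[0,-0.02,-0.325,-0.15,0.257],[0,-0.03,-0.35,-0.15,0.257],[0,-0.0415,-0.361,-0.15,0.257],[0,-0.0415,-0.361,-0.15,0.257],[0,-0.0415,-0.361,-0.15,0.257],[0,-0.0415,-0.361,-0.15,0.257]]]'
python3 - <<'E'
from h import *
held(.0373,.014,.45,.6,.14,.18,vmax=275)
to(.5475,.0373,.007,181.9)
E
```

```text
time: 36.97
ee_pos: [0.5456, 0.0378, 0.1169]
tcp_rot: [180.0, -0.1, -178.1]
force: [0.5, 0.1, -3.3]
width: 0.0184
finger_force: 45.0
xmin 0.4818 xmax 0.5325
0.482 y 0.0361 ztop 0.1695
0.494 y 0.0365 ztop 0.1692
0.506 y 0.037 ztop 0.1689
0.518 y 0.0375 ztop 0.1689
0.53 y 0.0329 ztop 0.1676
shift [-0.0022 -0.0008  0.1099] twist 0.0005
```

```bash

python3 -m creep '[[[0,-0.003,-0.001,0.02,0],[0,-0.003,-0.001,0.045,0],[0,-0.003,-0.001,0.07,0],[0,-0.003,-0.001,0.085,0],[0,-0.003,-0.001,0.095,0],[0,-0.003,-0.001,0.1,0],[0,-0.003,-0.001,0.104,0],[0,-0.003,-0.001,0.107,0],[0,-0.003,-0.001,0.109,0],[0,-0.003,-0.001,0.11,0],[0,-0.003,-0.001,0.11,0]]]'
```

```text
time: 37.93
ee_pos: [0.5505, 0.0371, 0.0084]
tcp_rot: [180.0, 0.1, -178.1]
force: [-1.6, 3.2, 4.8]
width: 0.0186
finger_force: 45.0
```

```bash

python3 -m creep '[[[0,0,0,0.001,0],[0,0,0,0.002,0],[0,0,0,0.002,0],[0.43,0,0,0.002,0],[0.43,0,0,0.002,0],[0.43,0,0,0.001,0],[0.43,0,0,-0.02,0],[0.43,0,0,-0.05,0],[0.43,0.01,0,-0.09,0],[0.43,0.03,0,-0.12,0],[0.43,0.03,0,-0.12,0],[0.43,0.03,0,-0.12,0]]]'
python3 - <<'E'
from h import *
held(.0375,.012,.46,.65,.045,.08)
print('right');held(-.0945,.012,.46,.65,.045,.08)
blanks('top')
# open leaf handle: grey points from top between z .2 and .3
c=L('top'); W=topz(); m=(W[2]>.2)&(W[2]<.3)&(W[0]>.62)&(W[0]<.73)&(W[1]>-.2)&(W[1]<.07)&(c['range_z']>0)
X=W[:,m]; print('handle',X.mean(1).round(4),X.min(1).round(3),X.max(1).round(3))
E
```

```text
time: 38.93
ee_pos: [0.5208, 0.0354, 0.129]
tcp_rot: [180.0, 0.2, -178.1]
force: [-0.5, 0.4, -0.7]
width: 0.0395
finger_force: 0.0
xmin 0.4866 xmax 0.6171
0.487 y 0.0361 ztop 0.0604
0.499 y 0.0368 ztop 0.0601
0.511 y 0.0376 ztop 0.0599
0.523 y 0.0372 ztop 0.0599
0.535 y 0.0378 ztop 0.0598
0.547 y 0.0383 ztop 0.0599
0.559 y 0.0388 ztop 0.0597
0.571 y 0.0381 ztop 0.0598
0.583 y 0.0386 ztop 0.0598
0.595 y 0.0399 ztop 0.0594
0.607 y 0.0404 ztop 0.056
right
xmin 0.4899 xmax 0.6019
0.49 y -0.0929 ztop 0.0603
0.502 y -0.0919 ztop 0.0599
0.514 y -0.0906 ztop 0.06
0.526 y -0.0907 ztop 0.0598
0.538 y -0.0902 ztop 0.0597
0.55 y -0.0895 ztop 0.0598
0.562 y -0.0893 ztop 0.0599
0.574 y -0.0894 ztop 0.0599
0.586 y -0.0902 ztop 0.0596
0.598 y -0.0879 ztop 0.0595
handle [ 0.6854 -0.0567  0.2551] [ 0.667 -0.157  0.201] [0.702 0.069 0.265]
```

Both blanks are seated level and the bench has no other blank. I go above the open handle.

```bash

python3 -m creep '[[[0.43,0,0,-0.03,0],[0.43,0,0,-0.06,0],[0.43,0,0,-0.09,0],[0.43,0,0,-0.12,0.12],[0.43,0,0,-0.15,0.24],[0.43,0,-0.01,-0.18,0.36],[0.43,0,-0.02,-0.18,0.48],[0.6,0,-0.03,-0.18,0.6],[0.6,0,-0.04,-0.18,0.72],[0.6,-0.02,-0.05,-0.18,0.84],[0.6,-0.04,-0.067,-0.18,0.96],[0.6,-0.06,-0.067,-0.18,1.08],[0.6,-0.08,-0.067,-0.18,1.2],[0.6,-0.1,-0.067,-0.18,1.32],[0.6,-0.12,-0.067,-0.18,1.44],[0.6,-0.14,-0.067,-0.18,1.572],[0.6,-0.155,-0.067,-0.18,1.572],[0.6,-0.163,-0.067,-0.18,1.572],[0.6,-0.163,-0.067,-0.18,1.572],[0.6,-0.163,-0.067,-0.18,1.572]]]'
python3 - <<'E'
from h import *
c=ctrl.read_camera('wrist'); v,u=np.mgrid[0:480,0:640]; r=c['range_z']; d=np.linalg.inv(c['mtx'])@np.stack([u,v,1+0*u]).reshape(3,-1)
W=(c['R'].T@(d*r.ravel()-c['t'].reshape(3,1))).reshape(3,480,640)
m=(W[2]>.245)&(W[2]<.275)&(r>0)&(v<265)&(W[0]>.63)&(W[0]<.74); X=W[:,m]
for a in(-.02,0,.02,.04,.06): 
    k=abs(X[1]-a)<.01
    if k.sum()>5: print(a,X[0][k].min().round(4),X[0][k].max().round(4),np.percentile(X[2][k],98).round(4))
to(.686,-.026,.2,91.8)
E
```

```text
time: 40.75
ee_pos: [0.6845, -0.0262, 0.3053]
tcp_rot: [-179.9, -0.0, 91.9]
force: [-0.6, 0.5, -0.9]
width: 0.0554
finger_force: 0.0
-0.02 0.6807 0.694 0.2616
0 0.6793 0.6933 0.2619
0.02 0.6787 0.6931 0.2618
0.04 0.678 0.6921 0.2619
0.06 0.6774 0.6912 0.2619
shift [1.00e-04 2.00e-03 1.06e-01] twist 0.0014
```

```bash

python3 -m creep '[[[0.6,0,0.003,0.03,0],[0.6,0,0.003,0.06,0],[0.6,0,0.003,0.085,0],[0.6,0,0.003,0.1,0],[0.6,0,0.003,0.108,0],[0.6,0,0.003,0.108,0],[0,0,0.003,0.108,0],[0,0,0.003,0.108,0],[0,0,0.003,0.108,0],[0,0,0.003,0.108,0],[0,0,0.003,0.108,0],[0,0,0.003,0.108,0],[0,0,0.003,0.108,0],[0,0,0.003,0.108,0]]]' 18
python3 - <<'E'
import numpy as np
for t in np.arange(1.75,-.01,-.05):
    a=t+.083; b=1.833; print('%.2f [0,0,%.3f,%.3f,0]'%(t,.181*(np.cos(b)-np.cos(a)),.181*(np.sin(b)-np.sin(a))))
E
```

```text
time: 41.97
ee_pos: [0.6882, -0.026, 0.1993]
tcp_rot: [180.0, 0.0, 91.8]
force: [-0.2, 0.2, 1.7]
width: 0.0134
finger_force: 18.0
1.75 [0,0,0.000,0.000,0]
1.70 [0,0,-0.009,-0.002,0]
1.65 [0,0,-0.018,-0.004,0]
1.60 [0,0,-0.027,-0.005,0]
1.55 [0,0,-0.036,-0.006,0]
1.50 [0,0,-0.045,-0.006,0]
1.45 [0,0,-0.054,-0.006,0]
1.40 [0,0,-0.063,-0.005,0]
1.35 [0,0,-0.072,-0.004,0]
1.30 [0,0,-0.081,-0.003,0]
1.25 [0,0,-0.090,-0.001,0]
1.20 [0,0,-0.098,0.001,0]
1.15 [0,0,-0.107,0.004,0]
1.10 [0,0,-0.115,0.007,0]
1.05 [0,0,-0.124,0.011,0]
1.00 [0,0,-0.132,0.015,0]
0.95 [0,0,-0.140,0.019,0]
0.90 [0,0,-0.147,0.024,0]
0.85 [0,0,-0.155,0.029,0]
0.80 [0,0,-0.162,0.035,0]
0.75 [0,0,-0.169,0.041,0]
0.70 [0,0,-0.175,0.047,0]
0.65 [0,0,-0.181,0.054,0]
0.60 [0,0,-0.187,0.061,0]
0.55 [0,0,-0.193,0.068,0]
0.50 [0,0,-0.198,0.075,0]
0.45 [0,0,-0.203,0.083,0]
0.40 [0,0,-0.207,0.091,0]
0.35 [0,0,-0.211,0.099,0]
0.30 [0,0,-0.215,0.107,0]
0.25 [0,0,-0.218,0.116,0]
0.20 [0,0,-0.221,0.124,0]
0.15 [0,0,-0.223,0.133,0]
0.10 [0,0,-0.225,0.142,0]
0.05 [0,0,-0.226,0.151,0]
-0.00 [0,0,-0.227,0.160,0]
```

```bash

python3 -m creep '[[[0,0,-0.009,-0.002,0],[0,0,-0.018,-0.004,0],[0,0,-0.027,-0.005,0],[0,0,-0.036,-0.006,0],[0,0,-0.045,-0.006,0],[0,0,-0.054,-0.006,0],[0,0,-0.063,-0.005,0],[0,0,-0.072,-0.004,0],[0,0,-0.081,-0.003,0],[0,0,-0.09,-0.001,0],[0,0,-0.098,0.001,0],[0,0,-0.107,0.004,0],[0,0,-0.115,0.007,0],[0,0,-0.124,0.011,0],[0,0,-0.132,0.015,0],[0,0,-0.14,0.019,0],[0,0,-0.147,0.024,0],[0,0,-0.155,0.029,0],[0,0,-0.155,0.029,0]]]' 18
```

```text
time: 43.55
ee_pos: [0.5306, -0.031, 0.1683]
tcp_rot: [-179.8, -0.0, 91.8]
force: [1.9, -1.2, -2.8]
width: 0.0134
finger_force: 18.0
```

Smooth. Now the second half, relative to here.

```bash

python3 -m creep '[[[0,0,-0.007,0.006,0],[0,0,-0.014,0.012,0],[0,0,-0.02,0.018,0],[0,0,-0.026,0.025,0],[0,0,-0.032,0.032,0],[0,0,-0.038,0.039,0],[0,0,-0.043,0.046,0],[0,0,-0.048,0.054,0],[0,0,-0.052,0.062,0],[0,0,-0.056,0.07,0],[0,0,-0.06,0.078,0],[0,0,-0.063,0.087,0],[0,0,-0.066,0.095,0],[0,0,-0.068,0.104,0],[0,0,-0.07,0.113,0],[0,0,-0.071,0.12,0],[0,0,-0.071,0.124,0],[0,0,-0.071,0.127,0],[0,0,-0.071,0.127,0]]]' 18
```

```text
time: 45.13
ee_pos: [0.4613, -0.0333, 0.0425]
tcp_rot: [-179.9, -0.0, 91.8]
force: [0.9, -0.5, -1.5]
width: 0.013
finger_force: 18.0
```

```bash

python3 -m creep '[[[0,0,0,0.002,0],[0,0,0,0.004,0],[0,0,0,0.005,0],[0,0,0,0.005,0],[0,0,0,0.005,0]]]' 18
```

```text
time: 45.55
ee_pos: [0.4613, -0.0334, 0.0394]
tcp_rot: [-179.9, 0.0, 91.8]
force: [-7.2, 0.6, 23.4]
width: 0.0132
finger_force: 18.0
```

```bash

python3 -m creep '[[[0.5,0,0,0,0],[0.5,0,0,0,0],[0.5,0,0,0,0],[0.5,0,0,0,0],[0.5,0,0,-0.02,0],[0.5,0,0,-0.05,0],[0.5,0,0,-0.09,0],[0.5,-0.03,0,-0.12,0],[0.5,-0.06,-0.02,-0.15,0],[0.5,-0.1,-0.04,-0.15,0],[0.5,-0.14,-0.06,-0.15,0],[0.5,-0.18,-0.08,-0.15,0],[0.5,-0.22,-0.1,-0.15,0],[0.5,-0.26,-0.1,-0.15,0],[0.5,-0.3,-0.1,-0.15,0],[0.5,-0.3,-0.1,-0.15,0],[0.5,-0.3,-0.1,-0.15,0],[0.5,-0.3,-0.1,-0.15,0]]]' 18
python3 - <<'E'
from h import *
shot('top','f_t.png',(110,90,560,360),1.7); shot('scene','f_s.png',(60,120,460,420),1.0)
a=cv2.imread('pics/f_t.png');b=cv2.imread('pics/f_s.png')
a=cv2.resize(a,(480,288)); b=cv2.resize(b,(800,600))[150:460]
o=np.zeros((600,800,3),np.uint8); o[:288,:480]=a; o[290:600]=b[:310]; cv2.imwrite('pics/f.png',o)
c=L('top'); W=topz(); m=(W[2]>.085)&(W[2]<.13)&(W[0]>.43)&(W[0]<.48)&(W[1]>-.15)&(W[1]<.08)&(c['range_z']>0)
X=W[:,m]; print('handle',X.mean(1).round(4),X[2].max())
E
```

```text
time: 47.05
ee_pos: [0.3712, -0.3359, 0.1874]
tcp_rot: [-179.9, -0.1, 91.7]
force: [0.0, 0.4, -0.6]
width: 0.0458
finger_force: 0.0
handle [ 0.46   -0.0334  0.0997] 0.10587193046550203
```

View pics/f.png

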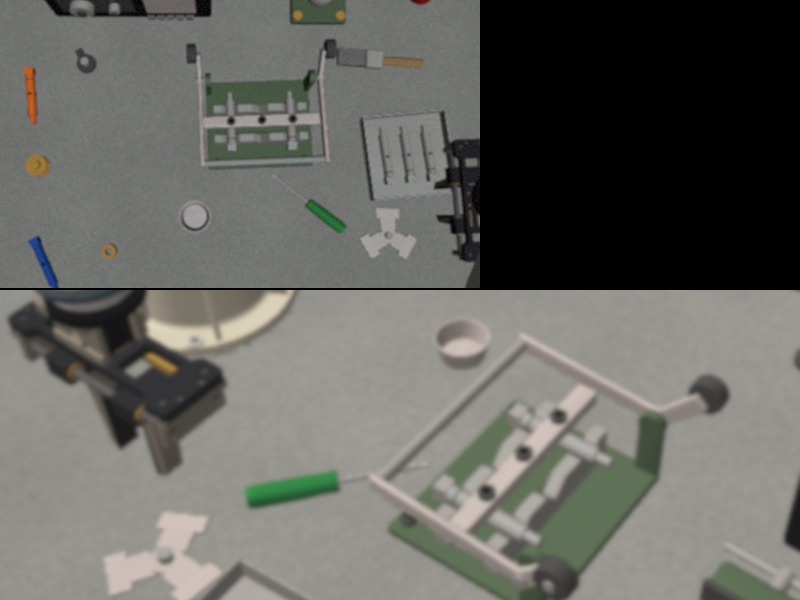

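The final view shows the leaf shut on the two blanks with their heads on the handle side, three spindles lying in the tray at about (388,155), (407,153) and (428,150), and everything else in place. I hand the job in.

```bash
python3 -c "
from station import ctrl
print(ctrl.finish_job())"
```

```text
the job is handed in; nothing more can be done
None
```

The job is handed in at about 47 s of robot time: all three finished spindles are in the tray, both blanks are seated in the left and right Vs with heads on the handle side, and the leaf is shut on them; the hand-in call gave no verdict.

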